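Fill the small-parts basket and hold it in the code reader's corner

TASK

The six steel port caps of this instrument set belong in the small perforated basket: tip them in out of their small steel cup while the basket still stands on the worktop (nothing loose should fall on the reader's window), and stand the empty cup upright on the worktop again. Then set the basket on the flat code reader, its long side along the far fence, and press it into the corner so that it sits flat on the deck and square against both fences at once. Finish while you are still holding it pressed there for the reading, and leave everything else on the worktop where it is.

Things in the scene. Friction and masses are not known exactly. Their poses are not given: they have to be found in the camera images.
- basket: the small-parts basket: an open stainless box with perforated sides, 60 mm (its x) by 104 mm (its y) by 46 mm high, sides and floor 2.5 mm thick, 0.22 kg, loose. Origin at the centre of its underside, z up. It can be gripped from above across its 60 mm width
- cup: the small plain steel cup with the caps in it (not the wider, lower, empty bowl): tapered, 40 mm across the foot, 59 mm across the rim, 38 mm high, 60 g, loose; inner floor 5 mm up, walls 15 degrees from upright. Origin at the centre of its underside, z up. It can be gripped from above across the rim, which meets the pads first. Tipping it by about 115 degrees empties it
- code_reader: the flat code reader, a fixed white and grey housing 170 mm (x) by 190 mm (y), its flat deck 30 mm above the worktop, with a small dark window; deck and fences are smooth (friction 0.25; the worktop 0.6). Origin at the centre of its underside; x points from its front edge to its far fence, y to its side fence, z up. It is turned by up to 15 degrees from the worktop's edge
- far_fence: straight aluminium bar fixed on the reader's deck along its far edge: 12 mm thick, 150 mm long (its y), 14 mm high above the deck. Origin at the centre of its underside; the face that the basket's long side touches is 6 mm from it towards the reader's front
- side_fence: the like bar along the reader's left (+y) edge, 120 mm long, at right angles to the far fence: 12 mm thick, 14 mm high above the deck. Origin at the centre of its underside; the face that the basket's short end touches is 6 mm from it towards the reader's middle
- corner (a point): point at deck height where the inner faces of the two fences meet, at (0.073, 0.083, 0.030) in the reader's frame and with the same axes. With the basket home in the corner, its long side along the far fence, its origin lies at (-0.030, -0.052, 0) from here
- cap_1: one of six alike stainless port caps, 14 mm diameter, 13 mm high, 14 g, lying in the cup at the start. Origin at the centre of its wider end
- cap_2: one of six alike stainless port caps, 14 mm diameter, 13 mm high, 14 g, lying in the cup at the start. Origin at the centre of its wider end
- cap_3: one of six alike stainless port caps, 14 mm diameter, 13 mm high, 14 g, lying in the cup at the start. Origin at the centre of its wider end
- cap_4: one of six alike stainless port caps, 14 mm diameter, 13 mm high, 14 g, lying in the cup at the start. Origin at the centre of its wider end
- cap_5: one of six alike stainless port caps, 14 mm diameter, 13 mm high, 14 g, lying in the cup at the start. Origin at the centre of its wider end
- cap_6: one of six alike stainless port caps, 14 mm diameter, 13 mm high, 14 g, lying in the cup at the start. Origin at the centre of its wider end
- bowl: bystander, to be left where it is: wide empty steel bowl, 74 mm diameter, 34 mm high; origin at the centre of its underside
- blade_carton: bystander, to be left where it is: small printed carton, 48 x 92 x 43 mm; origin at the centre of its underside
- scissors: bystander, to be left where it is: stainless scissors lying flat, 81 x 152 x 7 mm; origin at the centre of its underside
- dressing_pouch: bystander, to be left where it is: pouch with a folded dressing, 89 x 102 x 26 mm; origin at the centre of its underside
- blue_tape: bystander, to be left where it is: roll of tape lying flat, 69 mm diameter, 19 mm high; origin at the centre of its underside
- marker: bystander, to be left where it is: marker pen, 135 mm long, 16 mm thick; origin at the centre of its underside
Not all that is in view belongs to the job. Leave any yellow look-alike of the cup alone.

How it is judged:
By the outcome, as a careful person would: the job done as asked, in the order asked, and still so for the second after the job is handed in, while the arm keeps its last pose, push and grip.
It also fails if it takes over 72 s, if anything falls off the work surface, if the arm or the gripper's body presses on something with over 40 N, if the wrist force passes 120 N, or if a joint passes its speed limit or range.

ROBOT

A 7-joint arm with a two-finger parallel gripper is mounted at the origin on a cart in front of the work surface, level with it; the furniture and walls round the work are solid. World frame = base frame: x ahead of the robot, y to its left, z up, the work surface at z = 0. Lengths are in mm, angles in rad, forces in N, time in s.
With the tool pointing down it reaches from about 400 to 900 mm from the base axis. Payload 5.6 kg.
Tool frame: the origin (TCP) lies midway between the tips of the shut fingers; the grasp point (between the pads) lies 19 mm behind it; z points along the fingers, y is the line along which they close (so a half turn about z gives the same grasp; the last joint's range is limited). The gripper opens to 92 mm and grips with 3 to 60 N. Pads are 20 mm wide; open, the fingers measure 128 mm over their backs; the gripper's body (75 mm by 189 mm) begins 69 mm behind the grasp point.
Start: joints at [1.273, 0.468, -0.012, 1.603, 0.006, 1.071, -0.056], TCP at [163.79, -629.033, 180.592] pointing down, gripper open.
Joint ranges: [-2.53, 2.53], [-0.31, 2.02], [-1.57, 1.55], [0.28, 2.44], [-1.29, 4.43], [0.15, 1.84], [-2.92, 2.92]. Speed limits (rad/s): [2.57, 2.57, 3.14, 3.14, 3.14, 3.14, 3.14].

INTERFACE

Orientations are given as a rotation vector (axis times angle).
In Python, from cell import robot, grip, kin, viewer gives the robot as it stands. Calls block until the motion is done:
- robot.movep(position, orientation): joint-space move of the TCP to a pose.
- robot.servo_line(position, feed=150, rotation=None): straight line of the TCP; rotation=None keeps the orientation; feed is the mean speed in mm/s.
- robot.goto_joints(angles): joint-space move.
- grip(opening, newtons=None): opening from 0.0 (shut) to 1.0 (fully open); newtons is the grip in N (None keeps the last); returns when the fingers have stopped.
- robot.hold(seconds).
- kin.ik(position, orientation): joint angles nearest the present ones, or None.
- robot.observe(): the state.
- viewer.read_camera(name): name is "scene" or "top"; returns the picture (384x512x3 uint8, red, green, blue); there is no depth.
- viewer.camera_info(name): a dict with "camera_matrix" (3x3 intrinsics, pixels), "R" (3x3) and "t" (3): a world point X has camera coordinates R X + t. Camera axes: x right, y down, z forward; pixel columns grow to the right and rows downward; lengths in mm; the calibration is good to about 2 mm. A picture is of the moment at which its call begins. camera_info takes no time and is no camera call.
A pose or a line that the arm cannot do raises robot.IKError and nothing moves.
- robot.job_done(): hands the job in; it is judged then, once.
Trained networks look in the newest picture that a camera, given by its name, has taken for a name from the list of things; names that differ only in an ending like _2 or _b are one class to them, and where a whole thing is asked for, a point or a joint stands for the part that bears it (a point fixed in the world has none). Each returns a list of dicts, best first, with "confidence" (0 to 1); they miss things now and then, are a little off and sometimes report something else, mostly with a low value. They report only what shows in the picture. A call takes as long as a camera call. They do not tell look-alikes from the thing itself.
- viewer.silhouettes(name, camera): "mask" (384x512 bool, what is visible of it).
- viewer.pinpoint(name, camera): "at" ([x, y, z] in mm, in the coordinates of the camera as it stood for that picture, good to about 4 mm: a listed point, or the origin of a listed thing).
The state is a dict: "t": time; "joints": joint angles; "joint_velocities": joint speeds; "joint_torque": joint torques, N m; "tcp_pos": TCP position; "tcp_rot": TCP orientation; "contact_force": force on the tool from outside, world axes, zero at the start; "wrist_torque": the same for the moment, N m; "grip_width": opening from 0.0 (shut) to 1.0 (fully open); "grip_force": force on a finger pad.
Only numpy, scipy, OpenCV 4.12 (cv2) and the standard library are available. Lean on these libraries where they do the work, as an engineer would, in place of code of your own. Each camera call takes 0.05 s, during which the arm holds its last target. There are 200 camera calls.

## Working session

There is one attempt and no reset: what is moved stays moved. The work goes in short steps, each a Python script; the robot and the scene stay as the last script left them, time stands still between calls to the robot, and variables do not carry over. Pictures are saved under pics/ and viewed, at most 10 in all, crops included, and the job is handed in when it is done.

```bash
ls; mkdir -p pics; cat > h.py <<'E'
import numpy as np, cv2
from scipy.spatial.transform import Rotation as R
from cell import robot, grip, kin, viewer
def save(cam,name,crop=None,scale=1):
    im=viewer.read_camera(cam)
    if crop: im=im[crop[1]:crop[3],crop[0]:crop[2]]
    cv2.imwrite('pics/'+name,cv2.resize(im[...,::-1],None,fx=scale,fy=scale,interpolation=cv2.INTER_CUBIC)); return im
def w(at,cam):
    c=viewer.camera_info(cam); return np.array(c['R']).T@(np.array(at)-np.array(c['t']).ravel())
def px(X,cam):
    c=viewer.camera_info(cam); p=np.array(c['camera_matrix'])@(np.array(c['R'])@np.array(X)+np.array(c['t']).ravel()); return p[:2]/p[2]
def ray(uv,z,cam):
    c=viewer.camera_info(cam); Rm=np.array(c['R']); C=-Rm.T@np.array(c['t']).ravel()
    d=Rm.T@np.linalg.inv(c['camera_matrix'])@np.array([*uv,1.]); return C+d*(z-C[2])/d[2]
def down(yaw):  # tool z down; tool y axis at angle yaw+90deg... tool x at yaw
    return (R.from_euler('z',yaw)*R.from_rotvec([np.pi,0,0])).as_rotvec()
E
cat > a.py <<'E'
from h import *
for cam in ['top','scene']:
    save(cam,cam+'0.png',scale=1.5)
    for n in ['basket','cup','code_reader','far_fence','side_fence','corner','bowl','blade_carton','scissors','dressing_pouch','blue_tape','marker','cap_1']:
        for d in viewer.pinpoint(n,cam)[:3 if n in('cup','basket') else 1]:
            X=w(d['at'],cam); print(cam,n,round(d['confidence'],2),X.round(1),px(X,cam).round())
o=robot.observe();print(o['t'],o['tcp_rot'],o['contact_force'])
E
python3 a.py
```

```text
pics
top basket 0.81 [442.6  -3.    2.7] [260. 224.]
top basket 0.34 [681.  465.4   2.4] [128. 160.]
top cup 0.79 [ 472.3 -181.1   -1.8] [310. 215.]
top cup 0.48 [ 470.1 -293.9    3.6] [342. 215.]
top code_reader 0.63 [490.1 223.5   0.8] [195. 212.]
top far_fence 0.73 [569.8 229.8  30. ] [193. 188.]
top side_fence 0.59 [492.9 314.6  30.7] [168. 210.]
top bowl 0.55 [656.3 -52.    1.5] [272. 165.]
top blade_carton 0.81 [666.   61.2   1.7] [241. 163.]
top scissors 0.52 [ 463.7 -453.2   -1. ] [386. 217.]
top dressing_pouch 0.96 [444.7 481.4  -3.2] [122. 226.]
top blue_tape 0.56 [ 666.5 -163.2    2.1] [303. 162.]
top marker 0.42 [676.5 467.5   2.6] [128. 161.]
scene basket 0.79 [446.1   1.6   3.2] [288. 223.]
scene basket 0.61 [ 472.9 -292.7    0.5] [358. 188.]
scene cup 0.72 [ 467.8 -295.7   -1.1] [359. 189.]
scene cup 0.68 [ 475.  -179.1    3.9] [330. 198.]
scene code_reader 0.62 [573.3 225.9  34.2] [202. 215.]
scene far_fence 0.73 [574.7 226.6  30.5] [202. 216.]
scene side_fence 0.71 [489.6 312.7  36.5] [186. 243.]
scene bowl 0.74 [ 664.  -162.6    5.1] [293. 169.]
scene blade_carton 0.93 [670.   56.5  -3.1] [237. 189.]
scene scissors 0.68 [ 4.651e+02 -4.467e+02 -4.000e-01] [393. 176.]
scene dressing_pouch 0.57 [445.2 476.7   0.5] [135. 286.]
scene blue_tape 0.57 [ 664.1 -165.3    4.5] [294. 169.]
scene marker 0.74 [675.3 469.2  -1.2] [112. 232.]
scene cap_1 0.34 [489.7 313.2  34.8] [186. 244.]
1.4 [-3.11613037e+00 -3.99105620e-01  8.83494619e-05] [5.23570788e-06 2.10160738e-01 3.10642780e-01]
```

View pics/top0.png

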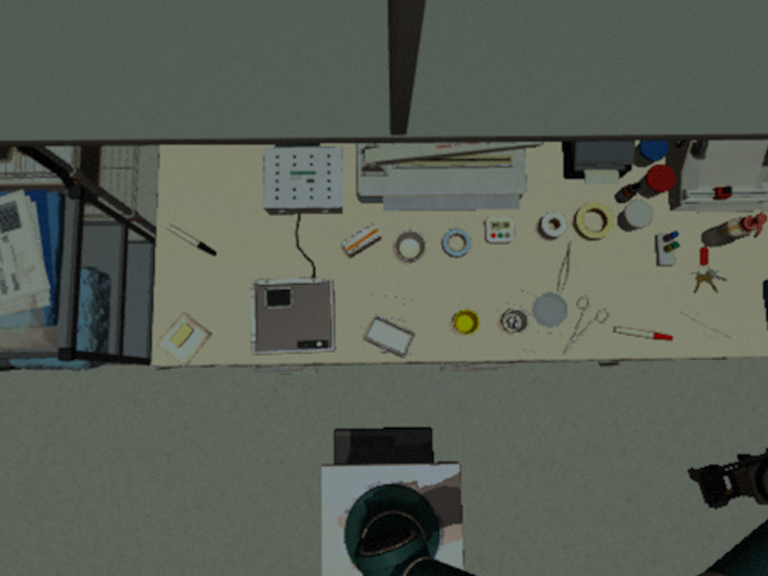

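View pics/scene0.png

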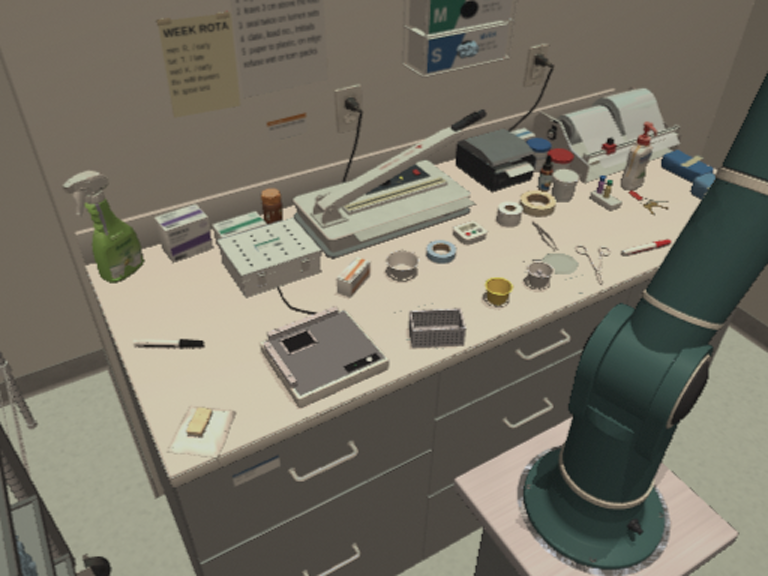

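```bash
python3 - <<'E'
from h import *
im=save('top','crop1.png',(180,150,370,250),4)
viewer.read_camera('top')
for n,zz in [('basket',46),('far_fence',44),('side_fence',44),('cup',38),('code_reader',30)]:
    for d in viewer.silhouettes(n,'top')[:2]:
        m=d['mask'].astype(np.uint8)
        p=np.argwhere(m)[:,::-1]
        P=np.array([ray(q,zz,'top')[:2] for q in p],np.float32)
        r=cv2.minAreaRect(P); c=viewer.camera_info('top')
        print(n,round(d['confidence'],2),len(p),np.round(r[0],1),np.round(r[1],1),round(r[2],2),px([*r[0],zz],'top').round())
Rm=np.array(c['R']);print((-Rm.T@np.array(c['t']).ravel()).round())
E
```

```text
basket 0.93 544 [440.2   1.8] [105.4  62.8] 62.54 [259. 224.]
far_fence 0.52 98 [569.9 225. ] [134.6  10.5] 89.29 [194. 187.]
cup 0.65 162 [ 470.9 -291.6] [55.5 54.9] 43.33 [343. 214.]
cup 0.56 227 [ 473.3 -176.4] [55.4 55.6] 88.14 [310. 214.]
code_reader 0.74 2794 [492.8 224.8] [179.7 194.9] 1.69 [194. 210.]
[ 337.   44. 1421.]
```

View pics/crop1.png

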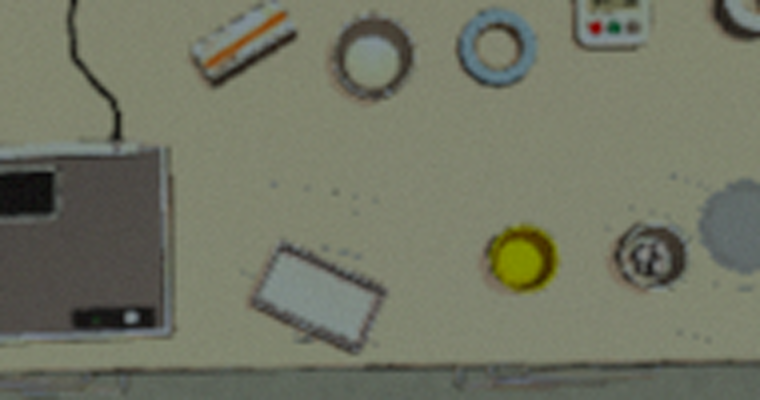

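Cup candidates in the top image: steel cup with caps at (343,214), yellow empty look-alike at (310,214), and the wider empty bowl at (272,165). The crop shows steel and the caps inside only at (343,214), so that is the one. The basket is at (259,224) and the reader at (194,210). The scene view agrees.

```bash
cat >> h.py <<'E'
UP=np.array([0,0,1.])
def pose(G,phi,a,flip=1):
    """tool pose: grasp point G, pour azimuth phi, pitch a (a>0 points to +m), both rad"""
    m=np.array([np.cos(phi),np.sin(phi),0]); z=-np.cos(a)*UP+np.sin(a)*m
    y=flip*np.cross(UP,m); x=np.cross(y,z)
    return np.array(G)+19*z, R.from_matrix(np.c_[x,y,z]).as_rotvec()
def pourG(phi,th,B,up=0,off=20,zl=66):
    """grasp (rim-centre) point so the lip is `off` upstream of basket centre B at tip angle th"""
    m=np.array([np.cos(phi),np.sin(phi),0])
    lip=np.array([B[0],B[1],0])-off*m+UP*(zl+up)
    fw=np.cos(th)*m-np.sin(th)*UP
    return lip-29.5*fw
E
python3 - <<'E'
from h import *
d=np.deg2rad; C=[470.5,-292.5,35]; B=[441.5,0]
q0=np.array(robot.observe()['joints'])
for al in (30,45,60):
  for fl in (1,-1):
    pk={}
    for ph in range(-180,180,15):
        ok=[kin.ik(*pose(np.array(C)+UP*h,d(ph),d(al),fl)) for h in (0,100)]
        if all(o is not None for o in ok): pk[ph]=1
    pr=[]
    for ph in (62.5,-117.5,152.5,-27.5,32,92,-87,-147):
        if all(kin.ik(*pose(pourG(d(ph),d(t),B,u),d(ph),d(al-t),fl)) is not None for t,u in ((0,60),(40,30),(80,0),(115,0))): pr.append(ph)
    print(al,fl,'pick',list(pk),'pour',pr)
E
```

```text
30 1 pick [-180, -165, -150, -135, -120, -105, -90, -75, -60, -45, -30, -15, 0, 15, 30, 45, 60, 75, 90, 105, 120, 135, 150, 165] pour [62.5, -117.5, 92, -87]
30 -1 pick [-180, -165, -150, -135, -120, -105, -90, -75, -60, -45, -30, -15, 0, 15, 30, 45, 60, 75, 90, 105, 120, 135, 150, 165] pour [62.5, -117.5, 92, -87]Traceback (most recent call last):
  File "<stdin>", line 12, in <module>
  File "<stdin>", line 12, in <genexpr>
ValueError: time passes only in moves, steps and waits
```

```bash
python3 - <<'E'
from h import *
d=np.deg2rad; C=np.array([470.5,-292.5,35]); B=[441.5,0]
print(robot.observe()['t'])
for al in (40,50):
  for ph in (62.5,-117.5):
   for fl in (1,-1):
    try:
      print(al,ph,fl)
      for n,p in [('pick',pose(C,d(ph),d(al),fl))]+[('t%d'%t,pose(pourG(d(ph),d(t),B,u),d(ph),d(al-t),fl)) for t,u in ((0,60),(80,0),(115,0))]:
        q=kin.ik(*p); print(n,None if q is None else np.round(q,2))
    except Exception as e: print(repr(e))
E
```

```text
1.75
40 62.5 1
pick [ 0.74  0.74  0.17  1.83 -0.86  1.11 -2.13]
t0 [ 0.54  0.32  0.03  2.31 -0.99  0.89 -2.26]
t80 [ 0.41  0.95 -1.11  1.89  0.97  1.71  1.5 ]
t115 [-0.34  1.   -0.23  1.65  0.67  1.83  1.72]
40 62.5 -1
pick [ 1.23  0.81 -0.49  1.79 -0.39  0.91  0.64]
t0 [ 1.11  0.4  -0.62  2.27 -0.75  0.73  0.66]
t80 [ 0.21  0.74 -0.78  1.9   0.8   1.5  -1.48]
t115 [-0.34  1.   -0.23  1.65  0.67  1.83 -1.42]
40 -117.5 1
pick [ 0.12  0.7  -0.02  1.9   0.8   1.01 -0.97]
t0 [ 0.16  0.81 -0.88  1.75  0.79  1.65 -1.53]
t80 [ 0.99  0.5  -0.71  2.29 -0.84  0.52  0.63]
t115 [ 1.3   1.01 -0.68  2.22 -0.98  0.83  1.23]
40 -117.5 -1
pick [ 0.87  1.11 -1.12  1.85  1.4   1.72  1.86]
t0 [ 0.28  0.95 -1.11  1.74  0.91  1.79  1.5 ]
t80 [ 0.46  0.39 -0.1   2.33 -1.16  0.73 -2.24]
t115 [ 0.91  0.86 -0.23  2.24 -1.25  1.16 -1.68]
50 62.5 1
pick [ 0.8   0.83  0.18  1.77 -0.94  1.27 -2.03]
t0 [ 0.62  0.43  0.06  2.3  -1.1   1.03 -2.04]
t80 [ 0.6   1.02 -1.33  1.96  1.06  1.69  1.47]
t115 [-0.16  0.93 -0.45  1.71  0.74  1.78  1.65]
50 62.5 -1
pick [ 1.29  0.9  -0.5   1.74 -0.47  1.02  0.75]
t0 [ 1.23  0.53 -0.65  2.27 -0.83  0.79  0.85]
t80 [ 0.29  0.63 -0.77  1.98  0.74  1.3  -1.39]
t115 [-0.12  0.95 -0.52  1.7   0.77  1.81 -1.52]
50 -117.5 1
pick [ 0.03  0.79  0.02  1.86  0.85  1.14 -1.07]
t0 [ 0.02  0.87 -0.76  1.68  0.77  1.77 -1.53]
t80 [ 0.86  0.4  -0.69  2.27 -0.57  0.48  0.25]
t115 [ 1.26  0.86 -0.71  2.26 -0.98  0.73  1.13]
50 -117.5 -1
pick [ 0.68  1.05 -0.9   1.81  1.34  1.71  1.82]
t0 [-0.03  0.83 -0.67  1.68  0.74  1.73  1.65]
t80 [ 0.35  0.31 -0.11  2.3  -0.92  0.61 -2.58]
t115 [ 0.85  0.71 -0.23  2.28 -1.26  1.03 -1.79]
```

```bash
python3 - <<'E'
from h import *
d=np.deg2rad; C=np.array([470.5,-292.5,35]); B=[441.5,0]; ph=d(62.5); al=d(45); fl=-1
grip(1.0)
p,r=pose(C+UP*90,ph,al,fl); robot.movep(p,r)
print(robot.observe()['t'],robot.observe()['joints'])
p,r=pose(C,ph,al,fl); robot.servo_line(p,100)
grip(0.3,40)
o=robot.observe();print(o['t'],o['grip_width'],o['grip_force'],o['contact_force'])
robot.servo_line(p+UP*90,120)
o=robot.observe();print(o['t'],o['grip_width'],o['grip_force'],o['contact_force'],o['tcp_pos']-p)
save('scene','lift.png',(250,90,450,240),4)
E
```

```text
3.5833 [ 1.27975654  0.71112469 -0.51554475  1.75619555 -0.45642441  1.08566749
  0.62952779]
5.6667 0.2990862590583191 0.0 [ 0.13629078  0.5612298  -0.51819171]
6.5667 0.3006233170369035 0.0 [-0.26054579  0.0433208   0.08681655] [-0.42948387  0.19794058 89.39204222]
```

View pics/lift.png

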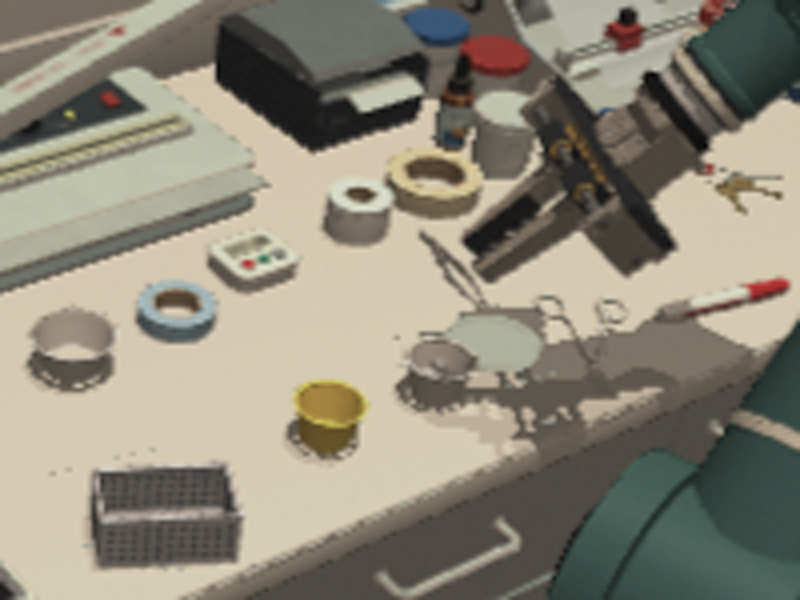

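The fingers closed to 27.6 mm without holding anything. The cup is still standing near (360,182) in the scene image, so I'm measuring it again.

```bash
python3 - <<'E'
from h import *
o=robot.observe(); p=np.array(o['tcp_pos']); M=R.from_rotvec(o['tcp_rot']).as_matrix(); print(p.round(1),M.round(3))
G=p-19*M[:,2]; print('G',G.round(1),'scene px of tcp',px(p,'scene'),'top px',px(p,'top'))
for cam in ('scene','top'):
    im=save(cam,cam+'2.png',(290,170,400,240) if cam=='top' else (320,110,430,200),6)
    for dd in viewer.pinpoint('cup',cam)[:3]:
        X=w(dd['at'],cam); print(cam,round(dd['confidence'],2),X.round(1),px(X,cam).round())
for dd in viewer.silhouettes('cup','top')[:3]:
    P=np.array([ray(q,38,'top')[:2] for q in np.argwhere(dd['mask'])[:,::-1]],np.float32); print(round(dd['confidence'],2),cv2.minAreaRect(P))
E
```

```text
[ 476.2 -280.3  110.8] [[ 0.327  0.887  0.326]
 [ 0.626 -0.462  0.628]
 [ 0.707 -0.001 -0.707]]
G [ 470.  -292.2  124.2] scene px of tcp [359.39588432 161.6683288 ] top px [344.99762365 210.42637923]
scene 0.68 [ 4.688e+02 -2.938e+02  1.000e-01] [359. 189.]
scene 0.58 [ 474.9 -176.9    0.6] [330. 199.]
top 0.8 [ 4.717e+02 -1.774e+02 -4.000e-01] [309. 215.]
top 0.74 [ 472.5 -291.5   -0.6] [341. 215.]
0.64 ((469.903564453125, -176.2867431640625), (55.3641357421875, 55.733680725097656), 87.80813598632812)
0.63 ((471.7220153808594, -290.8319091796875), (56.09502410888672, 55.56277847290039), 89.22460174560547)
```

View pics/top2.png

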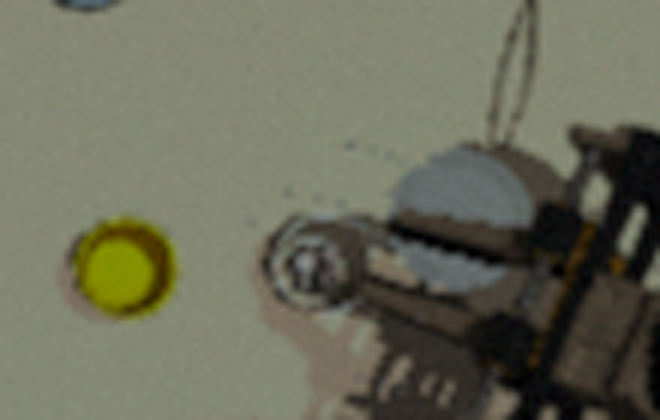

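```bash
python3 - <<'E'
from h import *
d=np.deg2rad; C=np.array([471,-292,30]); ph=d(62.5); al=d(45); fl=-1
m=np.array([np.cos(ph),np.sin(ph),0])
grip(1.0)
p,r=pose(C+4*m,ph,al,fl); robot.servo_line(p,120)
for g in (.75,.66,.62,.58):
    grip(g,10); o=robot.observe();print(round(o['t'],2),g,o['grip_width'],o['grip_force'],np.round(o['contact_force'],1),np.round(np.array(o['tcp_pos'])-p,1))
    if o['grip_force']>1: break
save('scene','s3.png',(310,120,430,210),6)
E
```

```text
9.36 0.75 0.7487629825677743 0.0 [-0.  -0.2 -0.3] [-0.  -0.1  0.1]
9.69 0.66 0.6579499799162949 0.0 [ 0.3  0.6 -0.1] [-0.  0. -0.]
9.96 0.62 0.6194013347848019 0.3178267136627255 [ 0.9 -0.1 -0.3] [ 0.2 -0.2  0. ]
10.22 0.58 0.5790241230347217 6.553566630098526 [ 0.  -0.1 -0.3] [-0.   0.  -0.1]
```

View pics/s3.png

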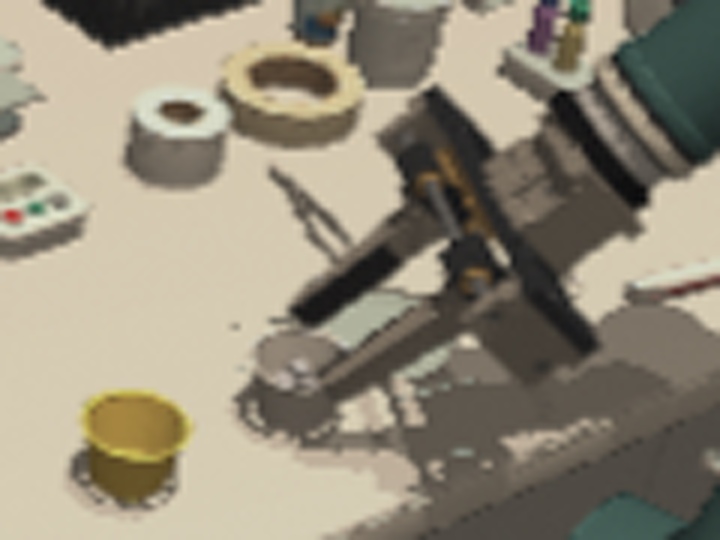

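```bash
python3 - <<'E'
from h import *
o=robot.observe(); p=np.array(o['tcp_pos']); M=R.from_rotvec(o['tcp_rot']).as_matrix()
f=lambda X:((px(X,'scene')-[310,120])*6).round()
print('tcp',p.round(1),f(p),'G',f(p-19*M[:,2]),'tips',f(p+27*M[:,1]),f(p-27*M[:,1]),'rim c',f([471,-292,38]))
for k in range(2):
  for cam in ('scene','top'):
    viewer.read_camera(cam)
    for dd in viewer.pinpoint('cup',cam)[:3]: print(cam,round(dd['confidence'],2),w(dd['at'],cam).round(1))
E
```

```text
tcp [ 479.  -276.5   16.5] [261. 390.] G [289. 370.] tips [250. 360.] [272. 421.] rim c [298. 358.]
scene 0.69 [ 469.9 -291.    -2.1]
scene 0.65 [ 471.9 -176.     3.7]
top 0.74 [ 471.5 -178.4   -2. ]
top 0.72 [ 468.6 -289.5    0.8]
scene 0.65 [ 473.  -176.5    3.4]
scene 0.59 [ 466.3 -294.4    1.6]
scene 0.28 [ 4.433e+02  4.754e+02 -2.000e-01]
top 0.54 [ 471.1 -289.5    1.6]
top 0.53 [ 472.7 -176.9   -1.5]
top 0.41 [666.5  62.7   2.6]
```

In the picture the real fingertips sit well short of the reported TCP along the tool axis: the pads only reach the back of the rim. I'll open the gripper and feed forward with a force guard.

```bash
python3 - <<'E'
from h import *
o=robot.observe(); p=np.array(o['tcp_pos']); M=R.from_rotvec(o['tcp_rot']).as_matrix()
grip(0.9)
f0=np.array(robot.observe()['contact_force'])
for s in (6,12,18,22):
    robot.servo_line(p+s*M[:,2],60); o=robot.observe(); df=np.array(o['contact_force'])-f0
    print(s,round(o['t'],2),df.round(1),np.array(o['tcp_pos']).round(1))
    if np.linalg.norm(df)>3: break
print(((px(o['tcp_pos'],'scene')-[310,120])*6).round())
save('scene','s4.png',(310,120,430,210),6)
E
```

```text
6 11.53 [-0.5 -0.4  0.4] [ 480.9 -271.9   12. ]
12 11.78 [-0.6 -0.5 -0.7] [ 482.9 -268.3    7.8]
18 12.03 [-0.6 -0.2  0. ] [ 484.8 -264.6    3.6]
22 12.28 [-0.5 -0.3 -0.7] [ 486.2 -262.4    0.9]
[228. 413.]
```

View pics/s4.png

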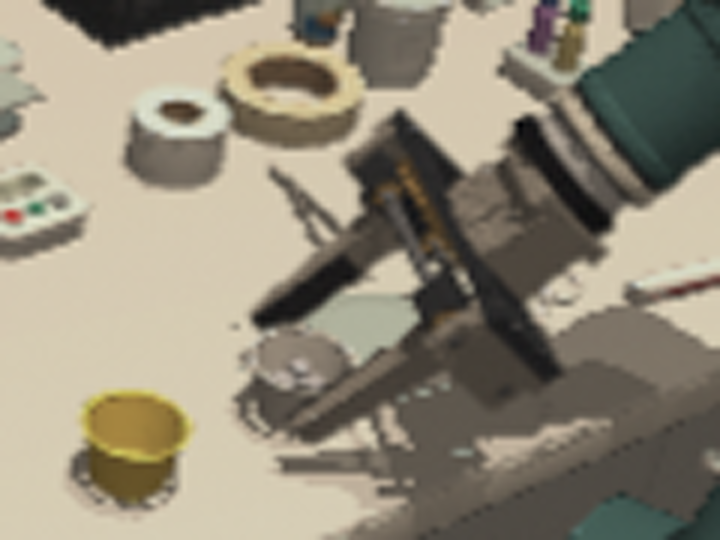

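The tips are about 32 mm behind the reported TCP, judging by the picture and by the missing table contact. I'll use that offset: the grasp point becomes TCP − 51 mm along the tool axis. Gripping now.

```bash
sed -i 's/+19\*z/+51*z/' h.py; python3 - <<'E'
from h import *
d=np.deg2rad; ph=d(62.5); al=d(45); fl=-1
p,r=pose([470.5,-292,35],ph,al,fl); robot.servo_line(p,60)
for g in (.66,.5):
    grip(g,40); o=robot.observe();print(round(o['t'],2),g,o['grip_width'],o['grip_force'],np.round(o['contact_force'],1))
if o['grip_force']>5:
    robot.servo_line(p+UP*100,120); o=robot.observe();print(round(o['t'],2),o['grip_width'],o['grip_force'],np.round(o['contact_force'],1))
    save('scene','s5.png',(310,120,430,210),6)
E
```

```text
13.08 0.66 0.6603065704411818 0.0 [-0.1  0.1  0.4]
13.33 0.5 0.6119768567176405 40.00005328343832 [-0.3  0.6  0.5]
14.32 0.6114316191134618 39.99965385628457 [ 0.4  1.  -1.3]
```

```bash
python3 - <<'E'
from h import *
d=np.deg2rad; ph=d(62.5); al=d(45); fl=-1; B=[441.5,0]
for t,u in ((0,60),(60,20),(90,0),(115,0)):
    q=kin.ik(*pose(pourG(ph,d(t),B,u),ph,al-d(t),fl)); print(t,None if q is None else np.round(q,2))
p,r=pose(pourG(ph,0,B,60),ph,al,fl)
robot.servo_line(p,200,r); o=robot.observe(); print(round(o['t'],2),o['grip_force'],np.round(o['joints'],2))
for t,u in ((0,60),(60,20),(90,0),(115,0)):
    q=kin.ik(*pose(pourG(ph,d(t),B,u),ph,al-d(t),fl)); print(t,None if q is None else np.round(q,2))
save('scene','s6.png',(220,110,380,230),5)
E
```

```text
0 [ 1.23  0.56 -0.77  2.28 -0.74  0.62  0.7 ]
60 [ 0.18  0.4  -0.4   2.12  0.47  0.88 -1.03]
90 [-0.04  0.71 -0.44  1.92  0.7   1.39 -1.4 ]
115 [-0.63  0.93  0.21  1.77  0.48  1.53 -1.19]
15.78 39.999741755491414 [ 1.23  0.56 -0.77  2.28 -0.74  0.62  0.7 ]
0 [ 1.23  0.56 -0.77  2.28 -0.74  0.62  0.7 ]
60 [ 0.53  0.52 -0.84  2.1   0.69  1.   -1.23]
90 [ 0.19  0.82 -0.76  1.9   0.85  1.55 -1.54]
115 [-0.63  0.93  0.21  1.77  0.48  1.53 -1.19]
```

View pics/s6.png

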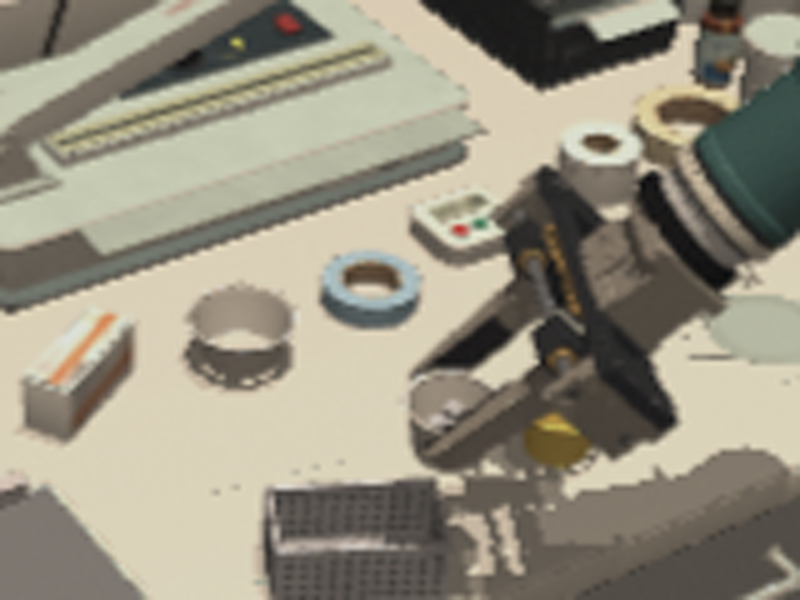

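```bash
python3 - <<'E'
from h import *
d=np.deg2rad; ph=d(62.5); al=d(45); fl=-1; B=[441.5,0]
g=pourG(ph,0,B,60); e=px(g,'scene'); print('rim px exp',e,'obs 310 191')
assert abs(e-[310,191]).max()<5
for t in list(range(10,121,10)):
    t=min(t,116); u=max(0,60*(1-t/60))
    p,r=pose(pourG(ph,d(t),B,u),ph,al-d(t),fl)
    q0=np.array(robot.observe()['joints']); q=kin.ik(p,r)
    if q is None: print('noik',t); break
    dq=np.abs(np.array(q)-q0).max(); L=np.linalg.norm(p-np.array(robot.observe()['tcp_pos'])); T=max(.35,dq/0.6)
    try: robot.servo_line(p,max(L/T,5),r)
    except Exception as ex: print(t,repr(ex)); break
    o=robot.observe(); print(t,round(dq,2),round(o['t'],2),np.round(o['contact_force'],1),round(o['grip_width'],3))
robot.hold(.3); print(np.round(robot.observe()['joints'],2),np.round(robot.observe()['contact_force'],1))
save('scene','s7.png',(220,110,380,230),5)
E
```

```text
rim px exp [309.66792268 191.30500643] obs 310 191
10 0.19 16.34 [ 0.1  0.3 -1.3] 0.608
20 0.26 16.93 [-0.3 -1.1 -0.8] 0.609
30 0.33 17.65 [ 0.3  0.3 -2.1] 0.61
40 0.34 18.41 [ 0.4 -0.4 -0.2] 0.607
50 0.29 19.06 [-0.3  0.4 -1. ] 0.608
60 0.21 19.57 [ 0.   0.5 -2.1] 0.607
70 0.16 20.08 [-0. -1. -1.] 0.608
80 0.16 20.6 [ 0.1  0.2 -1.6] 0.606
90 0.15 21.11 [-0.2 -0.1 -1.5] 0.606
100 0.14 21.62 [-0.3 -0.1 -1.8] 0.607
110 0.14 22.12 [ 0.1  0.1 -0.7] 0.61
116 0.08 22.63 [-0.  -0.5 -0.7] 0.61
[-0.5   0.93  0.04  1.75  0.56  1.61 -1.29] [ 0.4  0.4 -0.8]
```

View pics/s7.png

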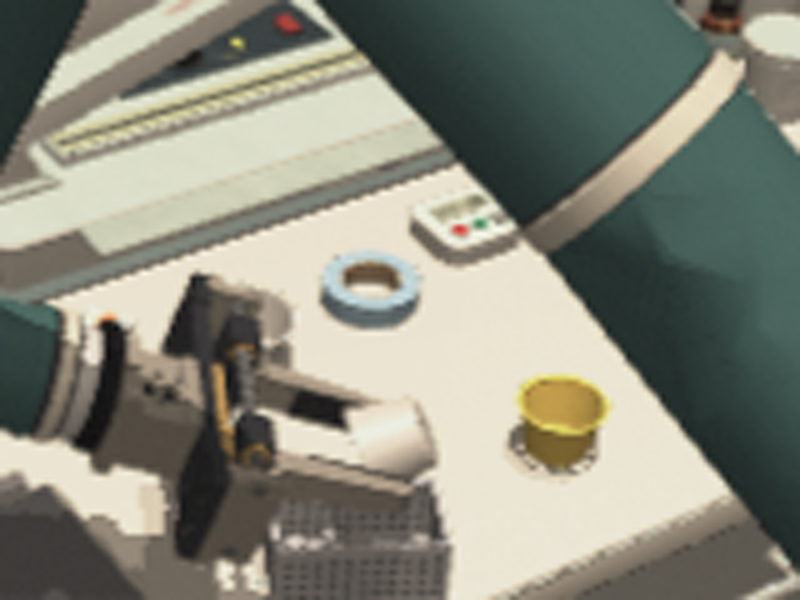

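```bash
cat > pour.py <<'E'
from h import *
d=np.deg2rad; ph=d(62.5); al=d(45); fl=-1; B=[441.5,0]
def tip(t,u,rate=.6,tmin=.35):
    p,r=pose(pourG(ph,d(t),B,u),ph,al-d(t),fl)
    o=robot.observe(); q=kin.ik(p,r)
    if q is None: print('noik',t); return False
    dq=np.abs(np.array(q)-o['joints']).max(); L=np.linalg.norm(p-np.array(o['tcp_pos']))
    robot.servo_line(p,max(L/max(tmin,dq/rate),5),r); return True
E
python3 - <<'E'
from pour import *
def cup():
    viewer.read_camera('scene')
    for dd in viewer.silhouettes('cup','scene')[:3]:
        m=np.argwhere(dd['mask'])[:,::-1]; print('mask',round(dd['confidence'],2),len(m),m.mean(0).round(1),m.min(0),m.max(0))
cup()
m=np.array([np.cos(ph),np.sin(ph),0])
for a in (80,95,116): 
    g=pourG(ph,d(116),B); f=g-38*(np.sin(d(a))*m+np.cos(d(a))*UP); print(a,px(g,'scene').round(1),px(f,'scene').round(1))
for t in (124,118,124): print(tip(t,0,1.,.2))
for t in range(110,-1,-10): 
    if not tip(t,max(0,60*(1-t/60)),.8,.3): break
o=robot.observe(); print(round(o['t'],2),np.round(o['contact_force'],1),o['grip_width'])
cup(); print(px(pourG(ph,0,B,60),'scene'),px(pourG(ph,0,B,60)-38*UP,'scene'))
for c in ('scene','top'):
    viewer.read_camera(c)
    for dd in viewer.pinpoint('cap_1',c)[:8]: X=w(dd['at'],c);print(c,round(dd['confidence'],2),X.round(0))
E
```

```text
mask 0.72 209 [298.4 197.3] [290 190] [307 205]
mask 0.72 279 [332.2 193.5] [324 185] [341 203]
80 [294.  200.7] [306.7 202.1]
95 [294.  200.7] [307.2 199.5]
116 [294.  200.7] [306.3 195.9]
True
True
True
30.17 [-0.2 -0.1 -1.5] 0.6082034537048518
mask 0.53 99 [331.  198.5] [325 194] [337 203]
mask 0.5 188 [308.  191.4] [301 185] [318 204]
[309.66792268 191.30500643] [308.51371681 201.51070224]
scene 0.51 [462.  -5.  10.]
```

```bash
python3 - <<'E'
from pour import *
F=[]
for i in range(8): robot.hold(.04); F.append(robot.observe()['contact_force'])
print(np.mean(F,0).round(2),np.std(F,0).round(2))
im=viewer.read_camera('top'); sc=viewer.read_camera('scene')
big=lambda a,c,s:cv2.resize(a[c[1]:c[3],c[0]:c[2]],(400,300),interpolation=cv2.INTER_CUBIC)
g=np.hstack([big(im,(235,200,275,230),10),big(im,(260,200,300,230),10)])
b=np.hstack([big(sc,(260,200,310,238),10),big(sc,(285,170,335,208),10)])
cv2.imwrite('pics/m1.png',np.vstack([g,b])[...,::-1])
E
```

```text
[ 0.05  0.34 -0.59] [0.5  0.35 0.66]
```

View pics/m1.png

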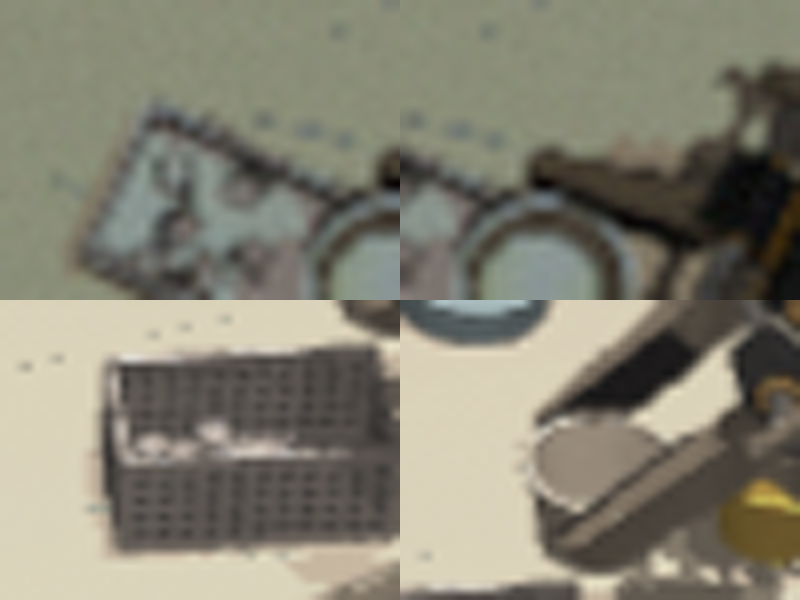

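The cup is empty: its interior is clear and it weighs 0.6 N. The caps show in the basket, with none visible on the worktop. Next the cup goes back.

```bash
python3 - <<'E'
from pour import *
C=np.array([470.5,-292,35.])
p,r=pose(C+UP*70,ph,al,fl); robot.servo_line(p,250,r)
p,_=pose(C+UP*4,ph,al,fl); robot.servo_line(p,120)
def F(n=4):
    v=[]
    for i in range(n): robot.hold(.02); v.append(robot.observe()['contact_force'][2])
    return np.mean(v)
f0=F(); z=4
while z>-5:
    z-=1; p,_=pose(C+UP*z,ph,al,fl); robot.servo_line(p,40); f=F()-f0
    if f>2.5: break
print('z',z,f)
grip(1.0); o=robot.observe()
M=R.from_rotvec(o['tcp_rot']).as_matrix()
# back out along tool axis, then look
robot.servo_line(np.array(o['tcp_pos'])-90*M[:,2],200)
print(robot.observe()['t'])
for c in ('scene','top'):
    viewer.read_camera(c)
    for n in ('cup','cap_1','basket'):
        for dd in viewer.pinpoint(n,c)[:8]: print(c,n,round(dd['confidence'],2),w(dd['at'],c).round(1))
    for n,z in (('cup',38),('basket',46),('far_fence',44),('side_fence',44),('code_reader',30)):
        if c=='top':
          for dd in viewer.silhouettes(n,'top')[:2]:
            P=np.array([ray(q,z,'top')[:2] for q in np.argwhere(dd['mask'])[:,::-1]],np.float32); print(n,round(dd['confidence'],2),np.round(sum([list(v) if hasattr(v,'__len__') else [v] for v in cv2.minAreaRect(P)],[]),1))
print(robot.observe()['t'])
cv2.imwrite('pics/t8.png',viewer.read_camera('top')[...,::-1])
E
```

```text
z -1 6.2089992857538014
35.7
scene cup 0.68 [ 473.  -178.7    1.7]
scene cup 0.63 [ 468.3 -290.1    3.3]
scene cap_1 0.7 [443.6 475.2   2.2]
scene cap_1 0.45 [465.9  -6.1  14.1]
scene basket 0.95 [445.4   2.3   3.4]
top cup 0.74 [ 472.1 -289.3    2.3]
top cup 0.69 [443.8 480.6  -2.5]
top cup 0.66 [ 470.7 -181.3   -0.8]
top basket 0.73 [443.7  -3.3   2.3]
cup 0.65 [ 471.7 -290.7   55.8   48.6   89.2]
cup 0.48 [ 470.6 -177.2   48.5   47.1   43.6]
basket 0.81 [ 4.392e+02 -2.000e-01  1.068e+02  6.270e+01  6.270e+01]
far_fence 0.55 [570.  228.5 148.4  17.5  89.3]
side_fence 0.64 [487.8 313.5 114.1  16.8   4.4]
code_reader 0.61 [493.8 224.8 178.9 193.3   0.9]
36.35
```

```bash
python3 - <<'E'
from h import *
im=cv2.cvtColor(cv2.imread('pics/t8.png'),cv2.COLOR_BGR2GRAY).astype(float)
im=np.mean([im]+[cv2.cvtColor(viewer.read_camera('top'),cv2.COLOR_RGB2GRAY).astype(float) for _ in range(5)],0)
s=cv2.GaussianBlur(im,(0,0),.8)
def fit(axis,rng,lo,hi,z,sign):
    P=[]
    for k in rng:
        l=(s[k,lo:hi] if axis=='col' else s[lo:hi,k]); g=sign*np.gradient(l); i=int(np.argmax(g))
        if 0<i<len(g)-1:
            a,b,c=g[i-1:i+2]; x=lo+i+.5*(a-c)/(a-2*b+c)
            P.append(ray((x,k) if axis=='col' else (k,x),z,'top')[:2])
    P=np.array(P)
    for _ in range(4):
        vx,vy,x0,y0=cv2.fitLine(P.astype(np.float32),cv2.DIST_HUBER,0,.01,.01).ravel()
        rr=abs((P[:,0]-x0)*vy-(P[:,1]-y0)*vx); P=P[rr<max(1.5,2*np.median(rr))]
    a=np.degrees(np.arctan2(vy,vx)); a=(a+45)%90-45
    return round(a,2),np.round([x0,y0],1),len(P),round(np.median(rr),2)
for sg in (1,-1):
    print('right',fit('col',range(192,230),217,229,30,sg))
    print('left ',fit('col',range(192,230),163,176,30,sg))
    print('front',fit('row',range(175,218),227,240,30,sg))
    print('far  ',fit('row',range(175,218),183,196,44,sg))
print(s[180:200,190].round(),s[210,160:180].round())
print(robot.observe()['t'],px([569,228,44],'top'),px([563,228,30],'top'))
E
```

```text
right (np.float32(0.11), array([498.3, 122.7], dtype=float32), 30, np.float64(0.2))
left  (np.float32(1.13), array([480.7, 299.2], dtype=float32), 19, np.float64(0.08))
front (np.float32(1.55), array([415.2, 219.5], dtype=float32), 42, np.float64(0.46))
far   (np.float32(1.02), array([577. , 210.3], dtype=float32), 20, np.float64(0.32))
right (np.float32(-7.78), array([497.8, 135.8], dtype=float32), 16, np.float64(1.33))
left  (np.float32(1.98), array([505.6, 309.6], dtype=float32), 36, np.float64(0.25))
front (np.float32(-2.4), array([426.4, 229.1], dtype=float32), 12, np.float64(0.4))
far   (np.float32(1.32), array([567.1, 213. ], dtype=float32), 28, np.float64(0.65))
[131. 131. 132. 131. 132. 134. 136. 132. 113.  85.  77.  83.  69.  35.
  20.  19.  19.  19.  19.  19.] [132. 132. 132. 132. 132. 132. 133. 135. 133. 114.  83.  67.  70.  74.
  74.  74.  75.  75.  75.  75.]
36.65 [192.65660965 187.78009355] [193.17757482 190.13525284]
```

```bash
cat >> h.py <<'E'
def vpose(xy,zt,ang,sgn=1):
    """vertical tool, tool y along world angle ang (deg); zt = real tip height"""
    a=np.deg2rad(ang); y=sgn*np.array([np.cos(a),np.sin(a),0]); z=-UP; x=np.cross(y,z)
    return np.array([xy[0],xy[1],zt-32]), R.from_matrix(np.c_[x,y,z]).as_rotvec()
def force(n=4):
    v=[]
    for i in range(n): robot.hold(.02); v.append(robot.observe()['contact_force'])
    return np.mean(v,0)
E
python3 - <<'E'
from h import *
o=robot.observe(); print(np.round(o['tcp_pos']),np.round(o['joints'],2))
robot.servo_line(np.array(o['tcp_pos'])+[0,0,60],250)
for s in (1,-1):
    print(s,[None if q is None else np.round(q,2) for q in (kin.ik(*vpose((441.5,0),60,-27.4,s)),kin.ik(*vpose((535,256),60,1.3,s)))])
E
```

```text
[ 458. -316.   62.] [ 1.29  0.8  -0.46  1.72 -0.44  1.08  0.71]
1 [array([ 0.08,  0.38, -0.18,  2.2 ,  0.12,  0.57, -0.67]), array([-0.41,  0.57, -0.12,  1.84,  0.1 ,  0.73, -0.56])]
-1 [array([ 0.81,  0.69, -1.11,  2.16,  0.86,  0.84,  1.82]), array([ 0.25,  0.92, -1.11,  1.8 ,  0.95,  1.07,  1.94])]
```

```bash
python3 - <<'E'
from h import *
B=(441.5,0); A=-27.4
robot.movep(*vpose(B,110,A)); robot.servo_line(vpose(B,14,A)[0],200)
f0=force(); zt=14; f=np.zeros(3)
while zt>-20:
    zt-=2; robot.servo_line(vpose(B,zt,A)[0],60); f=force(3)-f0
    if np.linalg.norm(f)>2.5: break
o=robot.observe(); print('touch',zt,f.round(1),np.round(o['tcp_pos'],1),round(o['t'],2))
viewer.read_camera('scene')
E
```

```text
touch -2 [-0.9 -0.1  6.3] [441.8   0.  -33.6] 41.46
```

```bash
python3 - <<'E'
from h import *
B=(441.5,0); A=-27.4
robot.servo_line(vpose(B,23,A)[0],120)
grip(.5,35); o=robot.observe(); print(o['grip_width'],o['grip_force'],np.round(o['contact_force'],1))
f1=force()
robot.servo_line(vpose(B,95,A)[0],150); print('lift',(force(6)-f1).round(2))
p,r=vpose((521,242),95,1.3); robot.servo_line(p,220,r)
o=robot.observe(); print(round(o['t'],2),o['grip_width'],np.round(o['joints'],2))
for c in ('top','scene'):
    viewer.read_camera(c)
    for dd in viewer.pinpoint('basket',c)[:1]: print(c,dd['confidence'],w(dd['at'],c).round(1))
    for n in ('far_fence','side_fence','corner'):
        for dd in viewer.pinpoint(n,c)[:1]: print(c,n,round(dd['confidence'],2),w(dd['at'],c).round(1))
for dd in viewer.silhouettes('basket','top')[:1]:
    P=np.array([ray(q,118,'top')[:2] for q in np.argwhere(dd['mask'])[:,::-1]],np.float32); print(cv2.minAreaRect(P))
E
```

```text
0.64810746067009 34.818549156188965 [ 0.   0.  -2.7]
lift [-0.26  0.44 -0.07]
44.56 0.6495765977057169 [-0.05  0.57 -0.57  1.85  0.4   0.84 -0.81]
top far_fence 0.5 [573.5 228.2  30.3]
top side_fence 0.65 [492.4 313.5  31.3]
top corner 0.71 [667.4  63.1   1.2]
scene 0.78 [525.3 238.1  76.1]
scene side_fence 0.64 [490.7 313.5  35.5]
scene corner 0.63 [564.4 304.5  30. ]
```

```bash
python3 - <<'E'
from h import *
A=1.3; xy=np.array([521.,242.])
robot.servo_line(vpose(xy,59,A)[0],150)
f0=force(6); zt=59
while zt>47:
    zt-=1; robot.servo_line(vpose(xy,zt,A)[0],50); f=force(3)-f0
    if f[2]>3: break
print('deck',zt,f.round(1)); 
ex=np.array([np.cos(np.deg2rad(A)),np.sin(np.deg2rad(A))]); ey=np.array([-ex[1],ex[0]])
def push(e,xy,lim,maxd):
    s=0; g0=force(4)
    while s<maxd:
        s+=1.5; robot.servo_line(vpose(xy+s*e,zt,A)[0],40); f=force(2)-g0
        if -f[:2]@e>lim: break
    return xy+s*e,s,f
xy,s,f=push(ex,xy,5,24); print('x',s,f.round(1))
o=robot.observe(); print(round(o['t'],2),np.round(o['tcp_pos'],1),np.round(o['wrist_torque'],2))
xy,s,f=push(ey,xy,5,26); print('y',s,f.round(1))
o=robot.observe(); print(round(o['t'],2),np.round(o['tcp_pos'],1),np.round(o['contact_force'],1),np.round(o['wrist_torque'],2),xy,zt)
E
```

```text
deck 52 [-1.5 -1.9  8.8]
x 13.5 [-5.2  0.2  3.4]
50.32 [533.  243.3  20.7] [-0.19  1.28 -0.26]
y 4.5 [ 0.4 -6.1  3.2]
51.23 [533.2 244.6  20.7] [-7.1 -6.2 11.7] [-1.41  1.36 -0.45] [534.39443222 246.80512075] 52
```

```bash
python3 - <<'E'
from h import *
A=1.3; a=np.deg2rad(A); ex=np.array([np.cos(a),np.sin(a)]); ey=np.array([-ex[1],ex[0]])
xy=np.array([534.39443222,246.80512075]); zt=53.
for i in range(10):
    xy=xy+1.5*ey; robot.servo_line(vpose(xy,zt,A)[0],40); f=force(3); o=robot.observe()
    print(round(o['t'],2),xy.round(1),np.round(o['tcp_pos'],1),f.round(1),np.round(o['wrist_torque'],2))
    if f[1]<-13: break
for c in ('top','scene'):
    viewer.read_camera(c)
    for dd in viewer.pinpoint('basket',c)[:1]: print(c,dd['confidence'],w(dd['at'],c).round(1))
E
```

```text
51.53 [534.4 248.3] [533.  247.2  20.8] [-5.6 -3.2  4.7] [-0.75  1.08 -0.25]
51.83 [534.3 249.8] [533.  248.4  20.7] [-5.1 -4.   4.8] [-0.9   1.06 -0.38]
52.13 [534.3 251.3] [533.  249.8  20.8] [-5.6 -3.7  4.4] [-0.95  1.09 -0.38]
52.43 [534.3 252.8] [532.9 251.2  20.8] [-5.1 -4.7  4.7] [-0.95  1.04 -0.39]
52.73 [534.2 254.3] [532.9 252.7  20.8] [-4.9 -4.6  4.9] [-1.    1.05 -0.34]
53.03 [534.2 255.8] [532.9 254.2  20.7] [-5.1 -4.3  5.2] [-1.    1.07 -0.41]
53.33 [534.2 257.3] [532.8 255.7  20.8] [-5.1 -4.4  4.4] [-0.97  1.07 -0.42]
53.63 [534.1 258.8] [532.8 256.   20.7] [-6.3 -6.9  6.8] [-1.49  1.18 -0.36]
53.93 [534.1 260.3] [532.8 256.   20.8] [-5.9 -9.9  8.6] [-2.13  1.27 -0.22]
54.23 [534.1 261.8] [532.8 256.   20.7] [ -6.1 -12.6  10.7] [-2.74  1.41  0.02]
top 0.48 [571.2 230.2  30. ]
scene 0.62 [531.9 254.4  34.5]
```

```bash
python3 - <<'E'
from h import *
A=1.3; xy=np.array([534.1+2.5,261.8+1]); zt=53.
robot.servo_line(vpose(xy,zt,A)[0],20)
def rep(c):
    F=[];T=[];Y=[];P=[]
    for i in range(3):
        robot.hold(.03); o=robot.observe(); F.append(o['contact_force']);T.append(o['wrist_torque']);P.append(o['tcp_pos'])
        y=R.from_rotvec(o['tcp_rot']).as_matrix()[:,1]; Y.append(np.degrees(np.arctan2(y[1],y[0])))
    print(c,'yaw',round(np.mean(Y),2),'F',np.mean(F,0).round(1),'T',np.mean(T,0).round(2),np.mean(P,0).round(1),round(o['t'],2))
rep(0)
for c in (-.7,-1.4,-.7,0,.7,1.4,.7,0):
    p,r=vpose(xy,zt,A+c); robot.servo_line(p,20,r); rep(c)
E
```

```text
0 yaw 1.22 F [-12.7 -14.6  16.9] T [-3.24  2.77  0.15] [532.9 256.2  20.7] 54.82
-0.7 yaw 0.55 F [-11.  -14.1  15.6] T [-3.15  2.4   0.25] [533.4 256.3  20.7] 55.17
-1.4 yaw 0.0 F [-10.8 -15.   15.6] T [-3.26  2.46  0.97] [533.4 256.3  20.6] 55.52
-0.7 yaw 0.54 F [-11.5 -14.7  15.2] T [-3.17  2.38  0.19] [533.4 256.3  20.6] 55.87
0 yaw 1.14 F [-11.5 -13.6  15. ] T [-2.95  2.41 -0.24] [533.4 256.6  20.6] 56.22
0.7 yaw 1.73 F [-10.8 -13.4  14.1] T [-2.86  2.41 -0.76] [533.4 256.9  20.6] 56.57
1.4 yaw 2.37 F [-11.1 -11.5  13.6] T [-2.72  2.4  -1.08] [533.4 257.1  20.5] 56.92
0.7 yaw 1.89 F [-10.5 -12.2  13.7] T [-2.73  2.43 -0.06] [533.4 257.1  20.5] 57.27
0 yaw 1.36 F [ -9.8 -13.2  12.8] T [-2.8   2.41  0.67] [533.4 257.1  20.5] 57.62
```

```bash
python3 - <<'E'
from h import *
A=1.6; xy=np.array([536.6,262.3]); zt=51.5
p,r=vpose(xy,zt,A); robot.servo_line(p,20,r); robot.hold(.2)
F=[];T=[]
for i in range(4): robot.hold(.03); o=robot.observe(); F.append(o['contact_force']);T.append(o['wrist_torque'])
M=R.from_rotvec(o['tcp_rot']).as_matrix()
print(np.mean(F,0).round(1),np.mean(T,0).round(2),np.round(o['tcp_pos'],2),'tilt deg',np.degrees(M[:2,2]).round(2),o['grip_width'],o['grip_force'],o['t'])
for c in ('scene','top'):
    viewer.read_camera(c)
    for n in ('basket','cup','cap_1'):
        for dd in viewer.pinpoint(n,c)[:3]: print(c,n,round(dd['confidence'],2),w(dd['at'],c).round(1))
E
```

```text
[-13.2 -14.3  23.6] [-3.06  3.12  0.2 ] [533.4  257.14  20.43] tilt deg [-0.37 -0.59] 0.6482231964220129 34.995903968811035 58.2
scene basket 0.7 [536.6 259.   32.1]
scene cup 0.7 [ 468.  -292.7    1.3]
scene cup 0.7 [ 475.  -176.6    2.3]
scene cap_1 0.44 [557.1 265.5  41.3]
top cup 0.49 [ 471.5 -291.7   -2.1]
top cap_1 0.39 [ 464.8 -451.4   -2.3]
```

```bash
python3 - <<'E'
from h import *
A=1.6; xy=np.array([536.6,262.3]); zt=51.
p,r=vpose(xy,zt,A)
def tilt(dx,dy): # lean tool z by (dx,dy) deg
    return (R.from_rotvec(np.deg2rad([dy,-dx,0]))*R.from_rotvec(r)).as_rotvec()
for k in (.5,1,1.3,.8):
    robot.servo_line(p,20,tilt(.37*k,.59*k)); robot.hold(.15)
    o=robot.observe(); M=R.from_rotvec(o['tcp_rot']).as_matrix(); y=M[:,1]
    print(k,np.round(o['contact_force'],1),np.round(o['wrist_torque'],2),np.round(o['tcp_pos'],2),np.degrees(M[:2,2]).round(2),round(np.degrees(np.arctan2(y[1],y[0])),2),round(o['t'],2))
E
```

```text
0.5 [-12.4 -11.8  25.5] [-3.15  3.56  0.07] [533.55 257.49  20.37] [-0.17 -0.27] 1.53 59.0
1 [-12.6 -12.1  24.7] [-3.07  3.58 -0.03] [533.72 257.84  20.3 ] [0.03 0.06] 1.52 59.4
1.3 [-11.7 -11.   23.9] [-2.98  3.52 -0.03] [533.78 258.03  20.25] [0.14 0.26] 1.51 59.8
0.8 [-13.6 -12.7  23.6] [-2.94  3.02 -0.1 ] [533.68 257.8   20.24] [-0.03 -0.06] 1.53 60.2
```

```bash
python3 -c "
from h import *
print(robot.job_done())"
```

```text
the job is handed in; nothing more can be done
None
```

I handed the job in at about 60 s: the caps are tipped into the basket, the empty cup is standing upright where it was, and the basket is held pressed into the reader's corner at about 13 N per fence and 24 N down. I could make out only five of the six caps in the basket, but the cup was empty and I saw none loose; that the basket sits flat and square I judged from forces and tool angles only.

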